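# Key the stage plate onto the microscope light base

### The job

Turn the black stage plate on the microscope's light base by pushing its finger tab with a fingertip until the notch in the plate's rim stands over the steel pin, then press the plate down until it is fully home on the base, and leave it there. Push and press only: do not pinch the tab or lift the plate, and leave the jar, tube rack, dish and forceps where they are.

Things in the scene. Friction and masses are not known exactly. Their poses are not given: they have to be found in the camera images.
- base: White light base, a fixed box 220 x 260 mm (its x, y) and 50 mm high, standing on the bench. Origin: centre of its underside, which is also on the plate's turning axis; z up. The steel pin lies on its top along the base's +x direction.
- pin_mid (a point): Point on the top of the steel pin, 55 mm from the turning axis along base +x. The pin is a fixed straight bar lying radially on the base's top: 6 mm wide, 6 mm high, from 47 mm to 82 mm from the axis, so that its outer 22 mm can always be seen beyond the plate's rim. The notch must stand over this point.
- notch (a point): Centre of the notch, level with the plate's top, 55 mm from the axis along the plate's +x. The notch is square, 14 mm wide, open at the rim, cut 16 mm deep radially and right through the plate, so the plate fits over the pin with 4 mm to spare either side (about 0.07 rad).
- stage_top (a point): Centre of the plate's top face, on the turning axis; its axes are the plate's. The plate is a black disc of 120 mm diameter, 10 mm thick, with a flat free centre where it may be pressed. As found it stands 8 mm clear of the base on a hub (top face 68 mm above the bench, underside 2 mm above the pin's top); home, it lies flat on the base (top face 60 mm above the bench). It cannot tilt or shift sideways.
- turn (a joint): Rotation of the plate on the base, rad, positive counter-clockwise seen from above; it turns freely in both directions without stops and stays where it is left (about 1 N on the tab moves it). The notch is over the pin at 0 and at 6.283; it starts between 0.7 and 5.58.
- stage (a joint): How far the plate has been pressed down, m: 0 as found, 0.008 fully home, negative if lifted. A friction fit: it needs about 5 N downward to slide and stays where it is left; 10 to 15 N held for a moment is ample. With the notch off the pin the plate stops on the pin after 2 mm.
- tab_top (a point): Centre of the top of the finger tab, a plain aluminium upright block fixed on the plate opposite the notch, 42 mm from the axis along the plate's -x: 24 mm long radially, 12 mm thick (16 mm over its two rubber pads), standing 24 mm above the plate's top.
- pad_a: Rubber pad on the tab's flank on the plate's -y side, 20 mm long radially, 16 mm high. Origin: centre of its outer face, 11 mm above the plate's top, 8 mm from the tab's middle plane. Pushing it turns the plate clockwise seen from above (turn falls). Pushing on both pads at once counts as pinching the tab.
- pad_b: The same pad on the plate's +y side; pushing it turns the plate counter-clockwise (turn grows).
- jar: Bystander: closed glass culture jar with plantlets, 72 mm diameter, 78 mm high, loose. Origin: centre of its underside.
- rack: Bystander: white wire rack 100 x 60 mm with capped tubes, 98 mm high, loose. Origin: centre of its underside.
- dish: Bystander: closed flat clear dish, 92 mm diameter, 16 mm high, loose. Origin: centre of its underside.
- forceps: Bystander: steel forceps lying on the bench, 160 mm long (along its x), 8 mm high, loose. Origin: on the bench below its middle.

How it is judged:
By the outcome, as a careful person would: the job done as asked, in the order asked, and still so for the second after the job is handed in, with the robot touching nothing.
It also fails if it takes over 48 s, if anything falls off the work surface, if the arm or the gripper's body presses on something with over 40 N, if the wrist force passes 120 N, or if a joint passes its speed limit or range.

### The arm

A 7-joint arm with a two-finger parallel gripper is mounted at the origin on the work surface. World frame = base frame: x ahead of the robot, y to its left, z up, the work surface at z = 0. Lengths are in m, angles in rad, forces in N, time in s.
With the tool pointing down it reaches from about 0.35 to 0.9 m from the base axis. Payload 8.1 kg.
Tool frame: the origin (TCP) lies on the centre line of the jaws, within the pads' length; the fingertips stand 8 mm ahead of it and the grasp point (between the pads) lies 11 mm behind it; x points along the fingers, y is the direction in which the jaws open and shut, and the axes are right-handed (so a half turn about x gives the same grasp; the last joint's range is limited). The gripper opens to 92 mm and grips with 3 to 60 N. Pads are 19 mm wide; open, the fingers measure 130 mm over their backs; the gripper's body (75 mm by 190 mm) begins 47 mm behind the grasp point.
Start: joints at [1.232, 0.434, 0.025, 1.573, -0.012, 1.134, -0.075], TCP at [0.146, -0.608, 0.235] pointing down, gripper open.
Joint ranges: [-2.62, 2.62], [-0.44, 2.09], [-1.27, 1.32], [0.08, 2.57], [-1.32, 4.46], [0.12, 2], [-2.74, 2.74]. Speed limits (rad/s): [2.22, 2.22, 3.01, 3.01, 3.14, 3.14, 3.14].

### API

Orientations are given as a rotation vector (axis times angle).
In Python, from plant import state, snapshot, camera_params, close_job gives the robot as it stands.
- The arm moves only by the tool apply_moves, never from a script. Its argument "motion" is a list of rows, each an object with "dp": the shift along the tool's x, y, z in cm, a list of three; "roll": the turn about the tool's x in degrees. In form: [{"dp": [tx, ty, tz], "roll": roll}, ...]. A call has 1 to 20 rows; each row shifts and turns the commanded pose from where the row before left it, along the tool's axes as they then stand; what a row does not reach is not made up. A row lasts 1/12 s, in which the tool goes at most 41.7 mm and 7.16 degrees, less where a joint would pass 70% of its speed; a pose out of reach is approached as far as the arm can. A call with a gripper value outside its range is refused whole. "claw" is the closure in counts, from 0 (fully open) to 255 (shut), set as the call begins (left out, the last holds). The fingers move at their own pace and stop on an object; "force" is the grip in N (left out, the last holds). Time passes only in rows, so rows that do not move let the fingers close. It gives the time, the measured TCP pose, the force and the opening at its end, in the units of the state.
- state(): the state, without advancing time (a new reading comes with each control period).
- snapshot(name): name is "side" or "top"; returns the picture (384x512x3 uint8, blue, green, red); there is no depth.
- camera_params(name): a dict with "mtx" (3x3 intrinsics, pixels), "R" (3x3) and "t" (3): a world point X has camera coordinates R X + t. Camera axes: x right, y down, z forward; pixel columns grow to the right and rows downward; lengths in m; the calibration is good to about 2 mm. A picture is of the moment at which its call begins. camera_params takes no time and is no camera call.
- close_job(): hands the job in, once; it reports no verdict.
The state is a dict: "t": time; "joint_pos": joint angles; "dq": joint speeds; "joint_torque": joint torques, N m; "position": TCP position; "ee_rot": TCP orientation; "wrist_force": force on the tool from outside, world axes, zero at the start; "wrist_torque": the same for the moment, N m; "width": finger opening in m.
Only numpy, scipy, OpenCV 4.12 (cv2) and the standard library are available. Lean on these libraries where they do the work, as an engineer would, in place of code of your own. Each camera call takes 0.05 s, during which the arm holds its last target.

## Working session

There is one attempt and no reset: what is moved stays moved. The work goes in short steps, Python scripts to look and compute and a tool call to move; the robot and the scene stay as the last step left them, time stands still between calls to the robot, and variables do not carry over. Pictures are saved under pics/ and viewed, and the job is handed in when it is done.

Besides the shell and the picture viewer there is one more tool, called after ">>>" as name([rows], argument=value, ...), one row to a line, values as JSON. apply_moves: Moves the arm, as the interface text tells. Its arguments: {"type":"object","properties":{"motion":{"type":"array"},"claw":{"type":"number"},"force":{"type":"number"}},"required":["motion"]}

```bash
mkdir -p pics; ls; python3 - <<'E'
from plant import state, snapshot, camera_params
import cv2
s=state(); print({k:s[k] for k in('t','position','ee_rot','width','wrist_force')})
for n in('side','top'):
    im=snapshot(n); cv2.imwrite(f'pics/{n}0.png',im); p=camera_params(n); print(n,p)
E
```

```text
pics
{'t': 0.0, 'position': array([ 0.14584782, -0.60721385,  0.23395594]), 'ee_rot': array([ 2.09669172,  0.24996902, -2.09742038]), 'width': 0.09156532358630923, 'wrist_force': array([ 0.19055407,  0.25323942, -0.00995523])}
side {'mtx': array([[370.64436497,   0.        , 257.75769231],
       [  0.        , 370.64436497, 187.87698428],
       [  0.        ,   0.        ,   1.        ]]), 'R': array([[ 0.99861603, -0.05172392, -0.00952183],
       [-0.04278174, -0.69359486, -0.7190938 ],
       [ 0.03059006,  0.71850595, -0.69484779]]), 't': array([-0.57316421,  0.12431692,  0.86627261])}
top {'mtx': array([[441.42558203,   0.        , 258.97439332],
       [  0.        , 441.42558203, 185.91491005],
       [  0.        ,   0.        ,   1.        ]]), 'R': array([[ 0.00830767, -0.99982972,  0.0164776 ],
       [-0.99463411, -0.00996156, -0.10297455],
       [ 0.10312116, -0.01553371, -0.9945475 ]]), 't': array([0.02603127, 0.58536661, 1.05120132])}
```

View pics/side0.png

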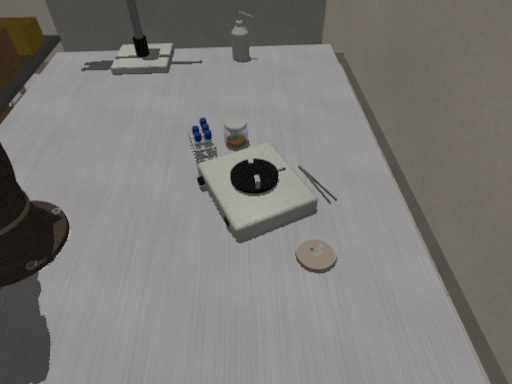

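View pics/top0.png

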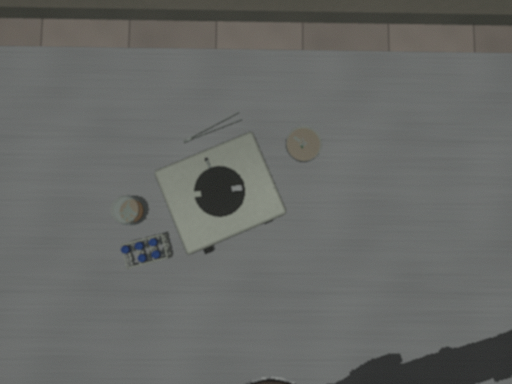

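```bash
python3 - <<'E'
import cv2
a=cv2.imread('pics/top0.png')[120:260,145:295]; cv2.imwrite('pics/top0c.png',cv2.resize(a,None,fx=4,fy=4,interpolation=cv2.INTER_CUBIC))
a=cv2.imread('pics/side0.png')[140:240,190:320]; cv2.imwrite('pics/side0c.png',cv2.resize(a,None,fx=6,fy=6,interpolation=cv2.INTER_CUBIC))
E
```

```text
(no output)
```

View pics/top0c.png

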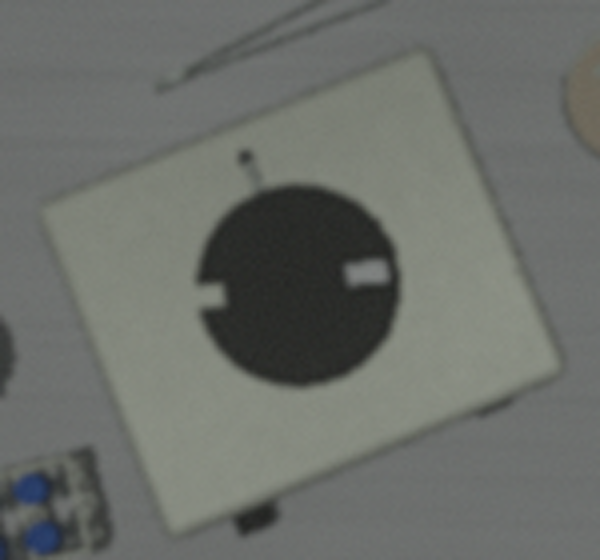

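View pics/side0c.png

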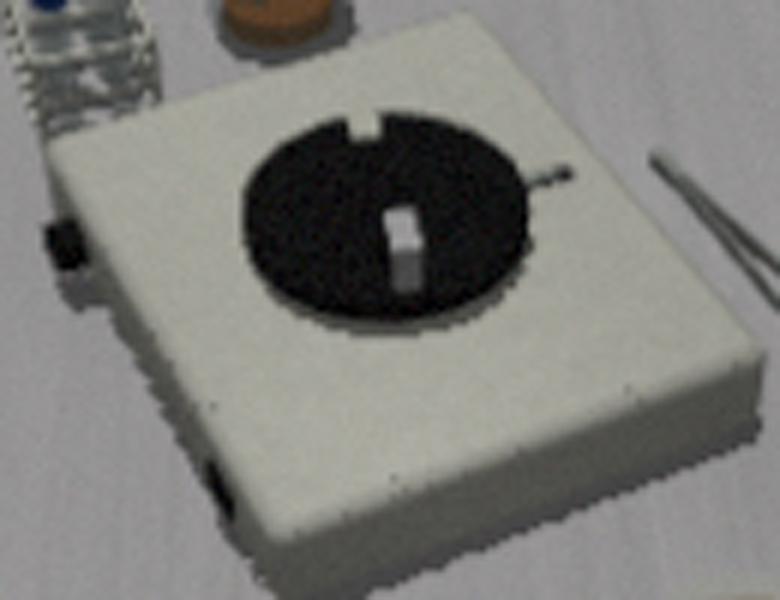

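```bash
cat > h.py <<'E'
import numpy as np,cv2
from plant import camera_params
C={n:camera_params(n) for n in('side','top')}
def uv(n,p,off=None,f=None):
    p=np.array(p,float)
    return (p+.5)/f-.5+np.array(off) if f else p
def T(n,p): return uv(n,p,(145,120),4)
def S(n,p): return uv(n,p,(190,140),6)
def tri(s,t):
    P=[C[n]['mtx']@np.c_[C[n]['R'],C[n]['t']] for n in('side','top')]
    X=cv2.triangulatePoints(P[0],P[1],np.array(s,float).reshape(2,1),np.array(t,float).reshape(2,1)).ravel()
    return X[:3]/X[3]
def onz(n,p,z):
    c=C[n]; d=c['R'].T@np.linalg.solve(c['mtx'],[p[0],p[1],1]); o=-c['R'].T@c['t']
    return o+d*(z-o[2])/d[2]
def proj(n,X):
    c=C[n]; q=c['mtx']@(c['R']@np.array(X)+c['t']); return q[:2]/q[2]
E
python3 - <<'E'
from h import *
np.set_printoptions(precision=4,suppress=True)
co=[((50,150),(180,535)),((470,12),(42,208)),((760,355),(430,48)),((275,540),(563,368))]
for s,t in co+[((386,215),(299,285)),((568,173),(246,157)),((401,216),(367,272)),((364,128),(211,297))]:
    s,t=S(0,s),T(0,t); print(tri(s,t), onz('top',t,.05),onz('side',s,.05),onz('top',t,.068)[:2],onz('side',s,.068)[:2])
t=T(0,(367,272));print('tab',onz('top',t,.092),onz('side',S(0,(401,216)),.092))
print('pin',onz('top',T(0,(246,157)),.056),onz('side',S(0,(568,173)),.056))
print(np.mean([onz('top',T(0,t),.05) for s,t in co],0),np.mean([onz('side',S(0,s),.05) for s,t in co],0))
E
```

```text
[0.4226 0.1949 0.0457] [0.4213 0.1941 0.05  ] [0.4257 0.19   0.05  ] [0.4222 0.1916] [0.4292 0.1686]
[0.6165 0.2822 0.0469] [0.615  0.2815 0.05  ] [0.6177 0.2785 0.05  ] [0.6126 0.2775] [0.6158 0.2546]
[0.7172 0.0495 0.0459] [0.7157 0.0495 0.05  ] [0.7169 0.0457 0.05  ] [0.7116 0.0495] [0.7122 0.0284]
[ 0.5224 -0.0324  0.0433] [ 0.5218 -0.032   0.05  ] [ 0.523  -0.0379  0.05  ] [ 0.521  -0.0306] [ 0.5238 -0.0529]
[0.5701 0.1258 0.0609] [0.5701 0.1266 0.05  ] [0.5717 0.1381 0.05  ] [0.5685 0.1252] [0.5712 0.1182]
[0.6493 0.1599 0.05  ] [0.6474 0.1599 0.05  ] [0.6519 0.1604 0.05  ] [0.6444 0.158 ] [0.6491 0.1398]
[0.5747 0.0843 0.0975] [0.5784 0.0859 0.05  ] [0.5781 0.1371 0.05  ] [0.5766 0.0853] [0.5773 0.1172]
[0.5624 0.1771 0.0658] [0.5624 0.179  0.05  ] [0.5645 0.1964 0.05  ] [0.5609 0.1768] [0.5642 0.1748]
tab [0.5742 0.0844 0.092 ] [0.5763 0.0906 0.092 ]
pin [0.6464 0.1592 0.056 ] [0.651  0.1535 0.056 ]
[0.5685 0.1233 0.05  ] [0.5708 0.1191 0.05  ]
```

```bash
cat >> h.py <<'E'
from scipy.spatial.transform import Rotation as Ro
from plant import state
def plan(target,ydeg=None,zrot=True):
    s=state(); R=Ro.from_rotvec(s['ee_rot']).as_matrix(); 
    yd=np.degrees(np.arctan2(R[1,1],R[0,1])); print('pos',s['position'],'t',s['t'],'x',R[:,0],'ydir',yd,'z',R[:,2],'q',np.round(s['joint_pos'],3),'F',s['wrist_force'])
    print('dp tool cm',100*R.T@(np.array(target)-s['position']))
    if ydeg is not None:
        d=(ydeg-yd+90)%180-90; print('roll for world ccw',d,'=> roll',-d,'(x down)')
E
python3 -c "
from h import *
np.set_printoptions(precision=4,suppress=True)
c=np.array([.5695,.1225]);th=np.radians(-82);ap=c+.043*np.array([np.cos(th),np.sin(th)])+.035*np.array([np.cos(np.radians(8)),np.sin(np.radians(8))])
print(ap);plan([*ap,.18],-82)"
```

```text
[0.6101 0.0848]
pos [ 0.1458 -0.6073  0.234 ] t 0.1 x [-0.0005  0.0014 -1.    ] ydir -76.4941911200302 z [-0.9723 -0.2335  0.0001] q [ 1.232  0.435  0.025  1.574 -0.012  1.134 -0.075] F [ 0.1751  0.1693 -0.4019]
dp tool cm [  5.477  -56.4404 -61.3092]
roll for world ccw -5.5058088799698055 => roll 5.5058088799698055 (x down)
```

>>> apply_moves([
  {"dp": [0, -1.5, -1.6], "roll": 0},
  {"dp": [0, -2.7, -2.9], "roll": 0},
  {"dp": [0, -2.7, -2.9], "roll": 0},
  {"dp": [0, -2.7, -2.9], "roll": 0},
  {"dp": [0, -2.7, -2.9], "roll": 0},
  {"dp": [0, -2.7, -2.9], "roll": 0},
  {"dp": [0, -2.7, -2.9], "roll": 0},
  {"dp": [0, -2.7, -2.9], "roll": 0},
  {"dp": [0, -2.7, -2.9], "roll": 0},
  {"dp": [0, -2.7, -2.9], "roll": 0},
  {"dp": [0, -2.7, -2.9], "roll": 0},
  {"dp": [0, -2.7, -2.9], "roll": 0},
  {"dp": [0, -2.7, -2.9], "roll": 0},
  {"dp": [0, -2.7, -2.9], "roll": 0},
  {"dp": [0, -2.7, -2.9], "roll": 0},
  {"dp": [0, -2.7, -2.9], "roll": 0},
  {"dp": [0, -2.7, -2.9], "roll": 0},
  {"dp": [0, -2.7, -2.9], "roll": 0},
  {"dp": [0, -2.7, -2.9], "roll": 0},
  {"dp": [0, -1.5, -1.7], "roll": 0},
], claw=255, force=20)

```text
t: 1.77
position: [0.5665, 0.0285, 0.2344]
ee_rot: [2.096, 0.254, -2.095]
wrist_force: [0.9, -0.4, 0.3]
width: 0.0006
```

>>> apply_moves([
  {"dp": [0, 0, 0], "roll": -7},
  {"dp": [0, 0, 0], "roll": -7},
  {"dp": [0, 0, 0], "roll": -7},
  {"dp": [0, 0, 0], "roll": -7},
  {"dp": [0, 0, 0], "roll": -7},
  {"dp": [0, 0, 0], "roll": -7},
  {"dp": [0, 0, 0], "roll": -7},
  {"dp": [0, 0, 0], "roll": -7},
  {"dp": [0, 0, 0], "roll": -7},
  {"dp": [0, 0, 0], "roll": -7},
  {"dp": [0, 0, 0], "roll": -7},
  {"dp": [0, 0, 0], "roll": -7},
  {"dp": [0, 0, 0], "roll": -7},
  {"dp": [0, 0, 0], "roll": -7},
  {"dp": [0, 0, 0], "roll": -7},
  {"dp": [0, 0, 0], "roll": -7},
  {"dp": [0, 0, 0], "roll": -7},
  {"dp": [0, 0, 0], "roll": -7},
  {"dp": [0, 0, 0], "roll": -7},
  {"dp": [0, 0, 0], "roll": -7},
])

```text
t: 3.43
position: [0.5649, 0.0234, 0.2344]
ee_rot: [0.358, 1.542, -0.358]
wrist_force: [0.3, -0.1, 0.1]
width: 0.0007
```

```bash
python3 -c "
from h import *
np.set_printoptions(precision=4,suppress=True)
plan([.6101,.0848,.18],98);print(state()['width'])"
```

```text
pos [0.5649 0.0234 0.2344] t 3.4333 x [-0.0007 -0.0002 -1.    ] ydir 63.84135302871457 z [ 0.8976 -0.4409 -0.0005] q [ 0.495  0.493 -0.91   1.668  0.415  1.187  0.598] F [ 0.3231 -0.0717  0.1417]
dp tool cm [5.4335 7.5087 1.3543]
roll for world ccw 34.158646971285435 => roll -34.158646971285435 (x down)
0.0007223333294718392
```

>>> apply_moves([
  {"dp": [0, 2.5, 0.45], "roll": 0},
  {"dp": [0, 2.5, 0.45], "roll": 0},
  {"dp": [0, 2.5, 0.45], "roll": 0},
  {"dp": [0, 0, 0], "roll": -6.8},
  {"dp": [0, 0, 0], "roll": -6.8},
  {"dp": [0, 0, 0], "roll": -6.8},
  {"dp": [0, 0, 0], "roll": -6.8},
  {"dp": [0, 0, 0], "roll": -6.8},
  {"dp": [0, 0, 0], "roll": 0},
  {"dp": [0, 0, 0], "roll": 0},
])

```text
t: 4.27
position: [0.6105, 0.0845, 0.2342]
ee_rot: [-0.1, 1.569, 0.1]
wrist_force: [-0.7, -0.2, 0.3]
width: 0.0003
```

```bash
python3 -c "
from h import *
from plant import snapshot
np.set_printoptions(precision=4,suppress=True)
plan([.6101,.0848,.090],98)
for n in('side','top'): cv2.imwrite(f'pics/{n}1.png',snapshot(n)[100:260,140:340].repeat(4,0).repeat(4,1)[:600])
"
```

```text
pos [0.6105 0.0845 0.2342] t 4.2667 x [-0.001   0.0003 -1.    ] ydir 97.28438347734048 z [ 0.9919  0.1268 -0.001 ] q [ 0.405  0.624 -1.018  1.538  0.543  1.288  1.015] F [-0.651  -0.1817  0.2685]
dp tool cm [14.4195  0.028  -0.0238]
roll for world ccw 0.7156165226595164 => roll -0.7156165226595164 (x down)
```

View pics/side1.png

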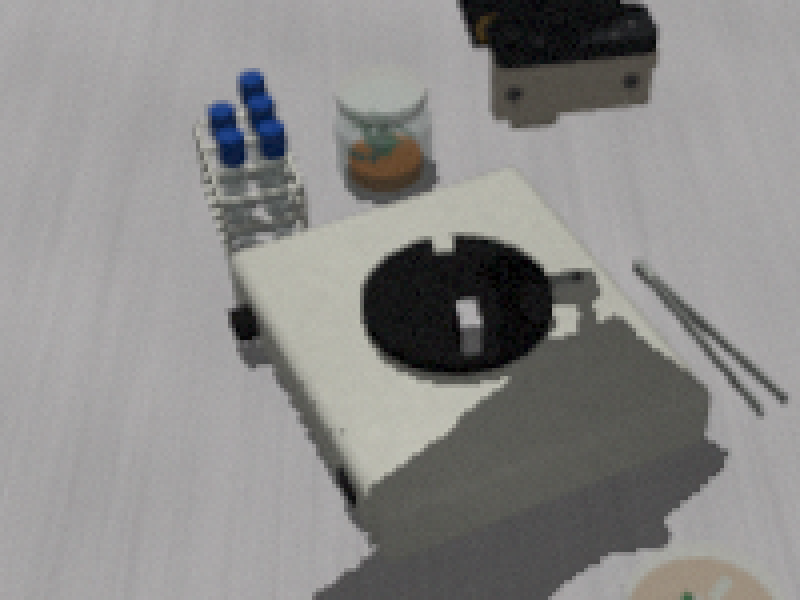

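View pics/top1.png

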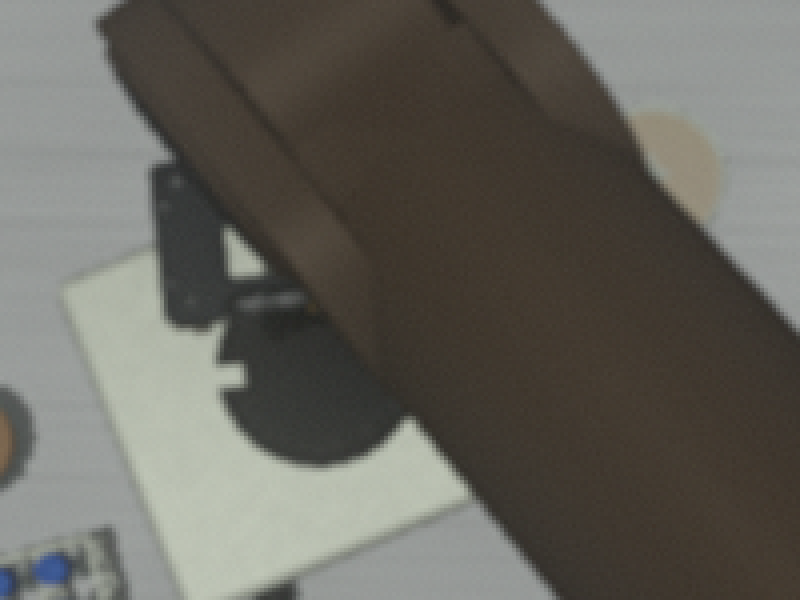

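>>> apply_moves([
  {"dp": [2, 0, 0], "roll": -0.7},
  {"dp": [3, 0, 0], "roll": 0},
  {"dp": [3, 0, 0], "roll": 0},
  {"dp": [3, 0, 0], "roll": 0},
  {"dp": [2, 0, 0], "roll": 0},
  {"dp": [1.2, 0, 0], "roll": 0},
  {"dp": [0.7, 0, 0], "roll": 0},
  {"dp": [0, 0, 0], "roll": 0},
  {"dp": [0, 0, 0], "roll": 0},
  {"dp": [0, 0, 0], "roll": 0},
])

```text
t: 5.2
position: [0.6115, 0.0852, 0.0872]
ee_rot: [-0.112, 1.566, 0.112]
wrist_force: [-0.1, -0.5, 0.5]
width: 0.0004
```

```bash
python3 -c "
from h import *
from plant import snapshot
np.set_printoptions(precision=4,suppress=True)
plan([.6101,.0848,.083],98)
for n in('side',): cv2.imwrite(f'pics/{n}2.png',cv2.resize(snapshot(n)[130:230,190:320],None,fx=6,fy=6,interpolation=cv2.INTER_CUBIC))
"
```

```text
pos [0.6115 0.0852 0.0872] t 5.2 x [ 0.0021  0.0005 -1.    ] ydir 98.17559152685067 z [0.9898 0.1422 0.0022] q [ 0.354  0.763 -0.922  1.697  0.694  1.039  0.909] F [-0.0875 -0.5021  0.4797]
dp tool cm [ 0.4216 -0.0164 -0.148 ]
roll for world ccw -0.17559152685066692 => roll 0.17559152685066692 (x down)
```

View pics/side2.png

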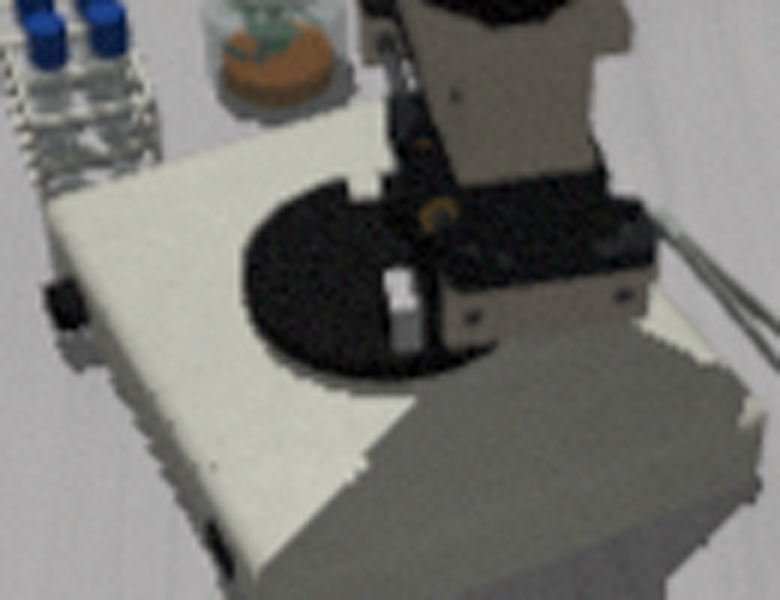

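```bash
python3 -c "
from h import *
np.set_printoptions(precision=1,suppress=True)
R=Ro.from_rotvec(state()['ee_rot']).as_matrix();p=state()['position']
f=lambda X:(proj('side',X)-np.array([190,130])+.5)*6-.5
for n,d in {'tip':(.008,0,0),'tip-y':(.008,-.019,0),'tip-y-z':(.008,-.019,-.0095),'tip-y+z':(.008,-.019,.0095),'tip+y-z':(.008,.019,-.0095),'b1':(-.058,-.095,-.0375),'b2':(-.058,-.095,.0375),'b3':(-.058,.095,-.0375),'b4':(-.058,.095,.0375)}.items(): print(n,f(p+R@np.array(d)))
"
```

```text
tip [489.9 305.2]
tip-y [500.4 337.3]
tip-y-z [476.9 340.7]
tip-y+z [523.9 333.9]
tip+y-z [456.8 277.3]
b1 [447.  363.3]
b2 [655.5 332.8]
b3 [351.4  44.4]
b4 [530.4  21.8]
```

>>> apply_moves([
  {"dp": [0.4, 0, 0], "roll": 0},
  {"dp": [0, 0, 0], "roll": 0},
  {"dp": [0, 0, -0.4], "roll": 0},
  {"dp": [0, 0, -0.4], "roll": 0},
  {"dp": [0, 0, -0.4], "roll": 0},
  {"dp": [0, 0, -0.4], "roll": 0},
  {"dp": [0, 0, 0], "roll": 0},
  {"dp": [0, 0, 0], "roll": 0},
])

```text
t: 5.92
position: [0.5946, 0.0823, 0.0819]
ee_rot: [-0.113, 1.568, 0.112]
wrist_force: [-0.5, 0.8, 0.2]
width: 0.0003
```

```bash
cat >> h.py <<'E'
def rel(c=(.5695,.1225)):
    s=state(); R=Ro.from_rotvec(s['ee_rot']).as_matrix()
    v=R.T@(np.array([*c,0])-s['position']); print('t',s['t'],'axis at tool y,z mm',-v[1:]*-1000,'pos',s['position'],'ydir',np.degrees(np.arctan2(R[1,1],R[0,1])),'F',s['wrist_force'],'q',np.round(s['joint_pos'],2))
E
python3 -c "
from h import *
np.set_printoptions(precision=4,suppress=True)
rel()
from plant import snapshot
for n in('side',): cv2.imwrite(f'pics/{n}3.png',cv2.resize(snapshot(n)[130:230,190:320],None,fx=6,fy=6,interpolation=cv2.INTER_CUBIC))
"
```

```text
t 5.9167 axis at tool y,z mm [ 43.3965 -19.1287] pos [0.5946 0.0823 0.0819] ydir 98.20953288679347 F [-0.4959  0.8287  0.2461] q [ 0.37  0.75 -0.92  1.74  0.7   1.01  0.89]
```

View pics/side3.png

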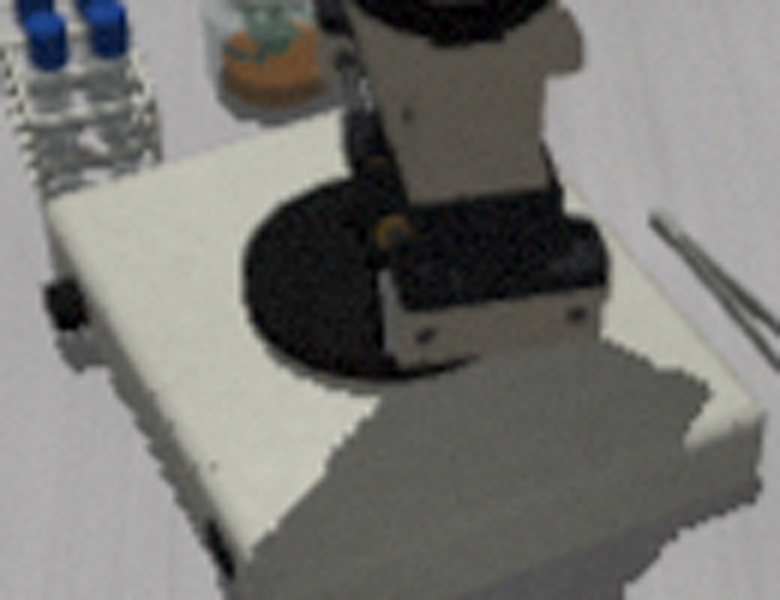

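>>> apply_moves([
  {"dp": [0, -0.094, -0.23], "roll": 3},
  {"dp": [0, -0.094, -0.23], "roll": 3},
  {"dp": [0, -0.094, -0.23], "roll": 3},
  {"dp": [0, -0.094, -0.23], "roll": 3},
  {"dp": [0, -0.094, -0.23], "roll": 3},
  {"dp": [0, -0.094, -0.23], "roll": 3},
  {"dp": [0, -0.094, -0.23], "roll": 3},
  {"dp": [0, -0.094, -0.23], "roll": 3},
  {"dp": [0, 0, 0], "roll": 0},
])

```text
t: 6.72
position: [0.5762, 0.0759, 0.0819]
ee_rot: [0.218, 1.559, -0.218]
wrist_force: [-0.1, -0.2, -0.1]
width: 0.0003
```

```bash
python3 -c "
from h import *
np.set_printoptions(precision=4,suppress=True)
rel()
from plant import snapshot
for n in('side',): cv2.imwrite(f'pics/{n}4.png',cv2.resize(snapshot(n)[130:230,190:320],None,fx=6,fy=6,interpolation=cv2.INTER_CUBIC))
"
```

```text
t 6.7167 axis at tool y,z mm [ 43.002  -19.2741] pos [0.5762 0.0759 0.0819] ydir 74.07939028055192 F [-0.0578 -0.2228 -0.1179] q [ 0.34  0.69 -0.83  1.8   0.62  0.94  0.52]
```

View pics/side4.png

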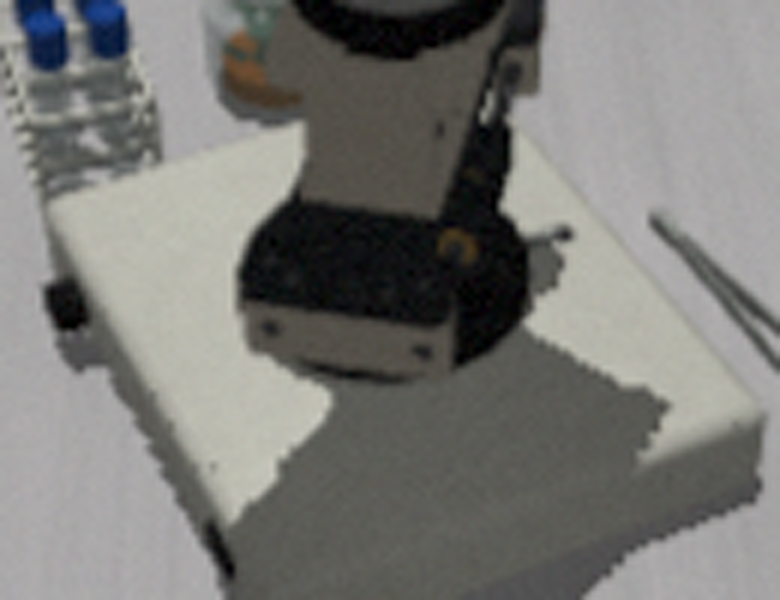

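>>> apply_moves([
  {"dp": [0, -0.094, -0.23], "roll": 3},
  {"dp": [0, -0.094, -0.23], "roll": 3},
  {"dp": [0, -0.094, -0.23], "roll": 3},
  {"dp": [0, -0.094, -0.23], "roll": 3},
  {"dp": [0, -0.094, -0.23], "roll": 3},
  {"dp": [0, -0.094, -0.23], "roll": 3},
  {"dp": [0, -0.094, -0.23], "roll": 3},
  {"dp": [0, -0.094, -0.23], "roll": 3},
  {"dp": [0, -0.094, -0.23], "roll": 3},
  {"dp": [0, -0.094, -0.23], "roll": 3},
  {"dp": [0, -0.094, -0.23], "roll": 3},
  {"dp": [0, 0, 0], "roll": 0},
  {"dp": [0, 0, 0], "roll": 0},
])

```text
t: 7.85
position: [0.5497, 0.0798, 0.0817]
ee_rot: [0.663, 1.467, -0.663]
wrist_force: [-0.3, 0.8, 0.2]
width: -0.0
```

```bash
python3 -c "
from h import *
np.set_printoptions(precision=4,suppress=True)
rel()
from plant import snapshot
cv2.imwrite('pics/side5.png',cv2.resize(snapshot('side')[130:230,190:320],None,fx=6,fy=6,interpolation=cv2.INTER_CUBIC))
cv2.imwrite('pics/top5.png',cv2.resize(snapshot('top')[120:260,145:295],None,fx=4,fy=4,interpolation=cv2.INTER_CUBIC))
"
```

```text
t 7.85 axis at tool y,z mm [ 43.0549 -18.9791] pos [0.5497 0.0798 0.0817] ydir 41.385042548885515 F [-0.2558  0.8384  0.2233] q [ 0.25  0.61 -0.7   1.87  0.51  0.86  0.02]
```

View pics/side5.png

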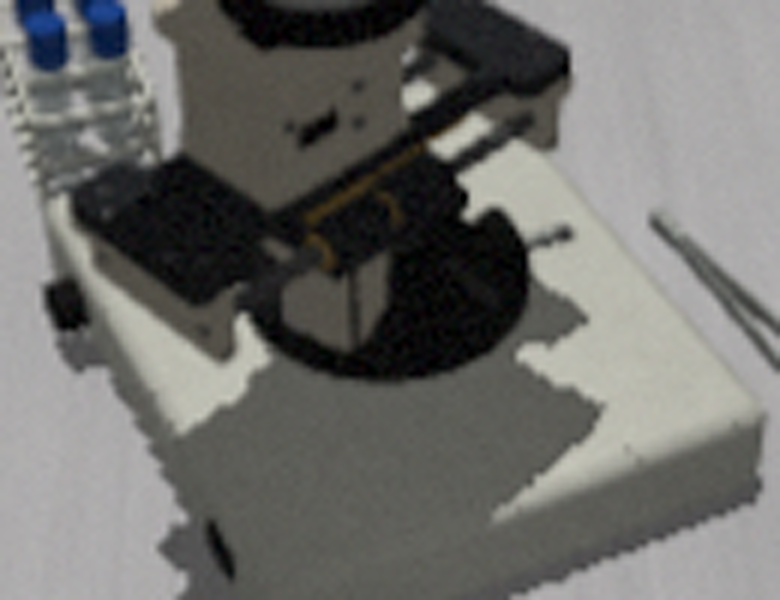

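View pics/top5.png

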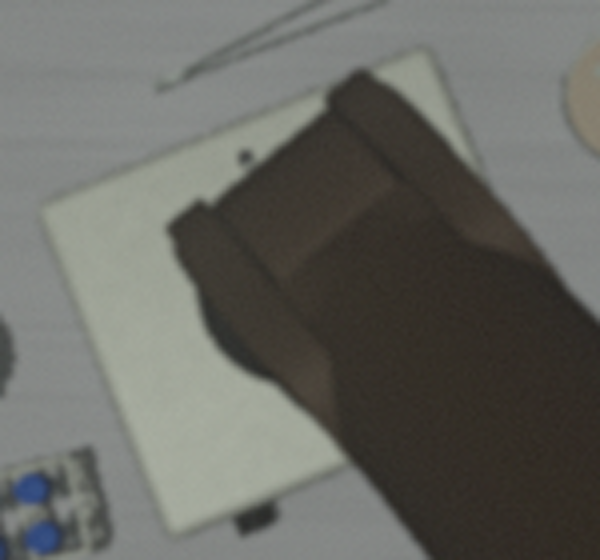

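>>> apply_moves([
  {"dp": [0, -0.094, -0.23], "roll": 3},
  {"dp": [0, -0.094, -0.23], "roll": 3},
  {"dp": [0, -0.094, -0.23], "roll": 3},
  {"dp": [0, -0.094, -0.23], "roll": 3},
  {"dp": [0, -0.094, -0.23], "roll": 3},
  {"dp": [0, 0, 0], "roll": 0},
  {"dp": [0, 0, 0], "roll": 0},
])

```text
t: 8.53
position: [0.5393, 0.0865, 0.0817]
ee_rot: [0.864, 1.392, -0.864]
wrist_force: [0.4, -0.3, -0.8]
width: 0.0003
```

```bash
python3 -c "
from h import *
np.set_printoptions(precision=4,suppress=True)
rel()
from plant import snapshot
cv2.imwrite('pics/side6.png',cv2.resize(snapshot('side')[150:220,200:300],None,fx=8,fy=8,interpolation=cv2.INTER_CUBIC))
"
```

```text
t 8.5333 axis at tool y,z mm [ 43.0488 -18.8776] pos [0.5393 0.0865 0.0817] ydir 26.373364842760477 F [ 0.369  -0.3065 -0.7658] q [ 0.2   0.58 -0.64  1.89  0.46  0.82 -0.22]
```

View pics/side6.png

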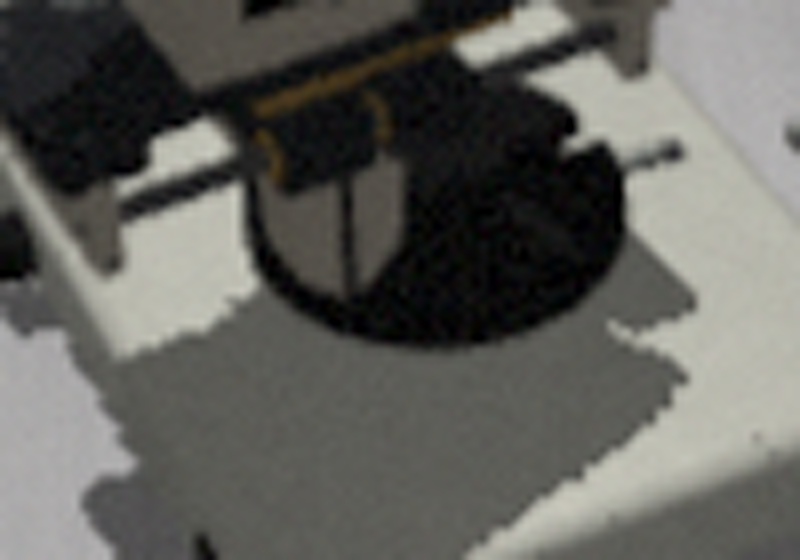

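```bash
python3 -c "
from h import *
c=onz('side',S(0,(386,215)),.068)
for p in [(577,125),(607,147),(560,155)]:
    x=onz('side',uv(0,p,(200,150),8),.068)-c; print(x, np.hypot(x[0],x[1]),np.degrees(np.arctan2(x[1],x[0])))
x=onz('side',uv(0,(680,150),(200,150),8),.056)-c; print('pin',x,np.degrees(np.arctan2(x[1],x[0])))
"
```

```text
[0.0471446  0.03617611 0.        ] 0.05942494503838872 37.50059855351534
[0.05579792 0.02488375 0.        ] 0.06109508019943835 24.03505336591387
[0.0406295  0.02197065 0.        ] 0.04618945408644373 28.40258159304951
pin [ 0.08066419  0.03570255 -0.012     ] 23.874524824574678
```

>>> apply_moves([
  {"dp": [0, -0.08, -0.19], "roll": 2.5},
  {"dp": [0, -0.08, -0.19], "roll": 2.5},
  {"dp": [0, 0, 0], "roll": 0},
  {"dp": [0, 0, 0], "roll": 0},
])

```text
t: 8.92
position: [0.5363, 0.0892, 0.0817]
ee_rot: [0.93, 1.363, -0.93]
wrist_force: [-0.4, -0.3, -0.2]
width: -0.0
```

```bash
python3 -c "
from h import *
np.set_printoptions(precision=4,suppress=True)
rel()
from plant import snapshot
cv2.imwrite('pics/side7.png',cv2.resize(snapshot('side')[150:195,240:300],None,fx=12,fy=12,interpolation=cv2.INTER_CUBIC))
"
```

```text
t 8.9167 axis at tool y,z mm [ 43.0723 -18.9464] pos [0.5363 0.0892 0.0817] ydir 21.357017717980472 F [-0.3991 -0.2546 -0.1866] q [ 0.18  0.57 -0.62  1.9   0.44  0.81 -0.3 ]
```

View pics/side7.png

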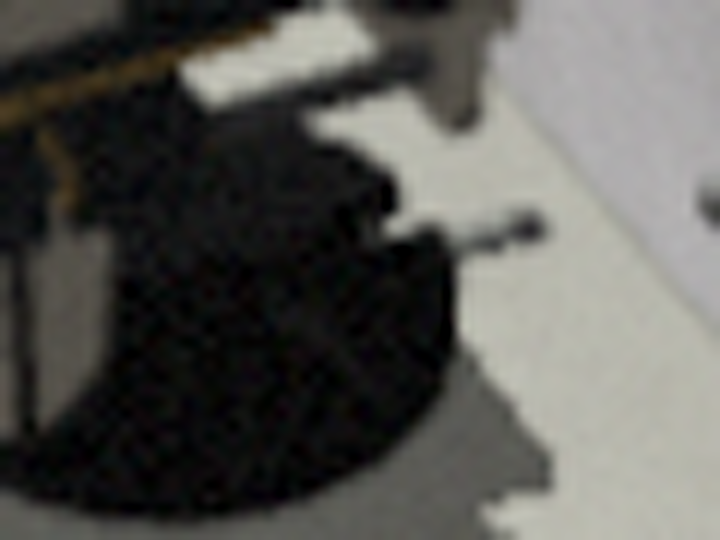

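```bash
python3 -c "
from h import *
c=onz('side',S(0,(386,215)),.068)
for p in [(393,190),(445,228),(355,225)]:
    x=onz('side',uv(0,p,(240,150),12),.068)-c; print(x, np.hypot(x[0],x[1]),np.degrees(np.arctan2(x[1],x[0])))
for p in [(530,225),(470,240)]:
  x=onz('side',uv(0,p,(240,150),12),.056)-c; print('pin',x,np.degrees(np.arctan2(x[1],x[0])))
"
```

```text
[0.0486286  0.03534419 0.        ] 0.06011616260556578 36.010365160482216
[0.05859901 0.02237014 0.        ] 0.06272373425004832 20.894331879401697
[0.03970789 0.02452257 0.        ] 0.04666982990449959 31.69841068298882
pin [ 0.07847146  0.03592234 -0.012     ] 24.59716463833774
pin [ 0.06513114  0.03184949 -0.012     ] 26.058892573688656
```

>>> apply_moves([
  {"dp": [0, -0.048, -0.115], "roll": 1.5},
  {"dp": [0, -0.048, -0.115], "roll": 1.5},
  {"dp": [0, 0, 0], "roll": 0},
  {"dp": [0, 0, 0], "roll": 0},
])

```text
t: 9.3
position: [0.5343, 0.0911, 0.0817]
ee_rot: [0.972, 1.343, -0.972]
wrist_force: [-0.1, -0.1, 0.5]
width: 0.0004
```

```bash
python3 -c "
from h import *
np.set_printoptions(precision=4,suppress=True)
rel()
from plant import snapshot
cv2.imwrite('pics/side8.png',cv2.resize(snapshot('side')[150:195,240:300],None,fx=12,fy=12,interpolation=cv2.INTER_CUBIC))
"
```

```text
t 9.3 axis at tool y,z mm [ 43.2242 -18.8596] pos [0.5343 0.0911 0.0817] ydir 18.23009510976768 F [-0.0951 -0.0929  0.454 ] q [ 0.17  0.56 -0.61  1.9   0.43  0.81 -0.35]
```

View pics/side8.png

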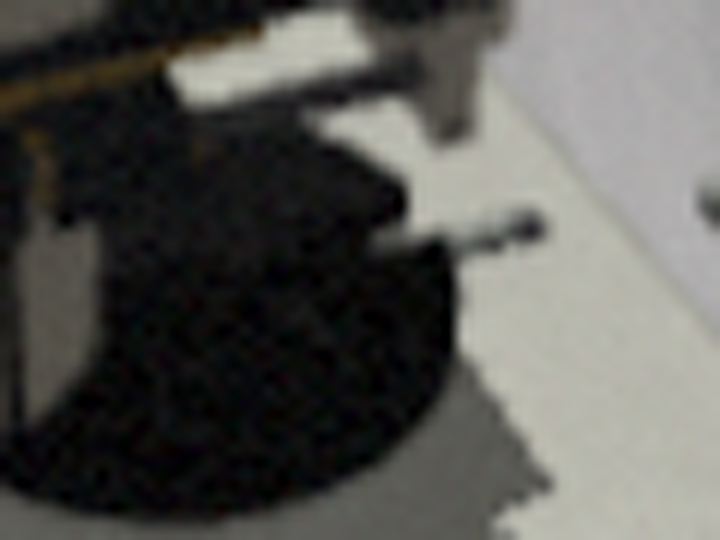

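>>> apply_moves([
  {"dp": [0, 0, 1], "roll": 0},
  {"dp": [0, 0, 2], "roll": 0},
  {"dp": [-3, 0, 1], "roll": 0},
  {"dp": [-3, 0, 2], "roll": 0},
  {"dp": [-2, 0, 3], "roll": 0},
  {"dp": [0, 0, 3.5], "roll": 0},
  {"dp": [0, 0, 3.5], "roll": 0},
  {"dp": [0, 0, 2.5], "roll": 0},
  {"dp": [0, 0, 0], "roll": 0},
])

```text
t: 10.1
position: [0.5932, -0.0934, 0.1612]
ee_rot: [0.976, 1.337, -0.981]
wrist_force: [0.6, -0.5, 0.2]
width: 0.0004
```

```bash
python3 -c "
from h import *
np.set_printoptions(precision=4,suppress=True)
rel()
from plant import snapshot
cv2.imwrite('pics/side9.png',cv2.resize(snapshot('side')[150:210,225:305],None,fx=10,fy=10,interpolation=cv2.INTER_CUBIC))
cv2.imwrite('pics/top9.png',cv2.resize(snapshot('top')[150:225,185:255],None,fx=8,fy=8,interpolation=cv2.INTER_CUBIC))
"
```

```text
t 10.1 axis at tool y,z mm [  43.2118 -213.4265] pos [ 0.5932 -0.0934  0.1612] ydir 17.709503737404514 F [ 0.5957 -0.5197  0.1943] q [ 0.49  0.54 -0.62  1.69  0.36  1.03  0.05]
```

View pics/side9.png

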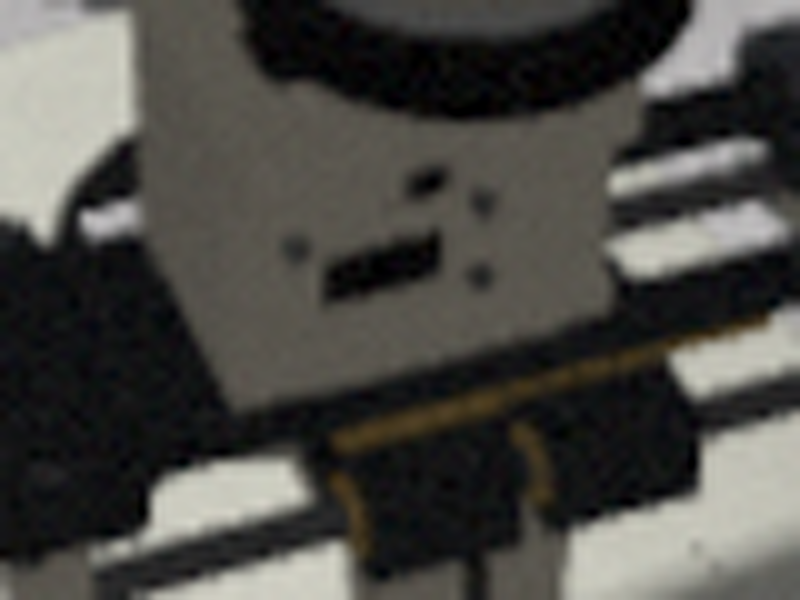

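View pics/top9.png

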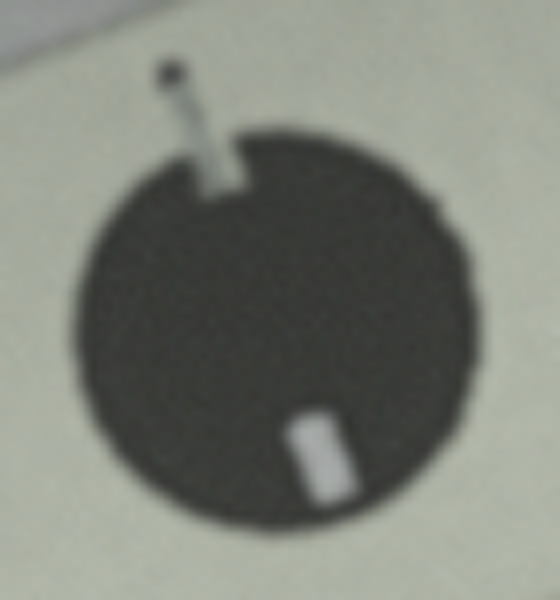

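```bash
python3 -c "
from h import *
from plant import snapshot
def a(v): return np.degrees(np.arctan2(v[1],v[0]))
w=lambda p,z: onz('top',uv(0,p,(185,150),8),z)[:2]
c=w((278,331),.068); print('c',c)
tab=w((322,460),.092);print('tab',tab,np.linalg.norm(tab-c),a(c-tab))
n=w((225,191),.068);print('notch inner',np.linalg.norm(n-c),a(n-c))
n=w((213,152),.068);print('notch rim',np.linalg.norm(n-c),a(n-c))
t=w((172,75),.056);print('pin tip',np.linalg.norm(t-c),a(t-c)); u=w((205,150),.056);print(a(t-u))
print('tab edges', a(w((313,412),.092)-w((337,503),.092)))
im=snapshot('top')[155:180,198:220]; cv2.imwrite('pics/top10.png',cv2.convertScaleAbs(cv2.resize(im,None,fx=24,fy=24,interpolation=cv2.INTER_CUBIC),alpha=1.3))
"
```

```text
c [0.56832929 0.12535893]
tab [0.5291243 0.1103232] 0.04198933186991093 20.9826132036612
notch inner 0.04453356624102168 21.58066871931106
notch rim 0.056713427020008846 20.80998506540551
pin tip 0.08501132514279161 23.581898874039283
24.558275372417793
tab edges 15.652973056308076
```

View pics/top10.png

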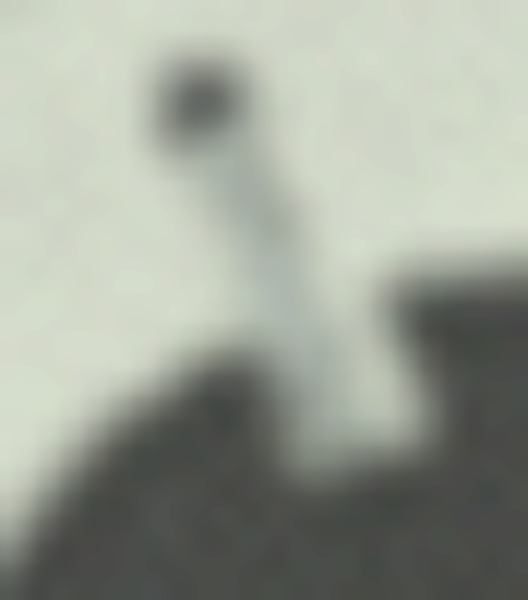

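```bash
python3 -c "
from h import *
np.set_printoptions(precision=3,suppress=True)
plan([.5169,.1353,.0820],23.8)"
```

```text
pos [ 0.592 -0.085  0.162] t 10.25 x [-0.     0.001 -1.   ] ydir 18.177040644310686 z [ 0.312 -0.95  -0.001] q [ 0.482  0.541 -0.627  1.691  0.36   1.028  0.051] F [0.826 0.596 0.066]
dp tool cm [  7.968  -0.261 -23.265]
roll for world ccw 5.622959355689318 => roll -5.622959355689318 (x down)
```

>>> apply_moves([
  {"dp": [0, -0.26, -1.7], "roll": 0},
  {"dp": [0, 0, -3], "roll": 0},
  {"dp": [0, 0, -3], "roll": 0},
  {"dp": [0, 0, -3], "roll": 0},
  {"dp": [0, 0, -3], "roll": 0},
  {"dp": [0, 0, -3], "roll": 0},
  {"dp": [0, 0, -3], "roll": 0},
  {"dp": [0, 0, -2.3], "roll": 0},
  {"dp": [0, 0, -1.3], "roll": 0},
  {"dp": [0, 0, 0], "roll": -5.6},
  {"dp": [0, 0, 0], "roll": 0},
  {"dp": [0, 0, 0], "roll": 0},
  {"dp": [0, 0, 0], "roll": 0},
])

```text
t: 11.33
position: [0.5168, 0.1356, 0.1617]
ee_rot: [0.899, 1.377, -0.9]
wrist_force: [-0.3, 0.3, -0.0]
width: 0.0006
```

```bash
python3 -c "
from h import *
np.set_printoptions(precision=4,suppress=True)
plan([.5169,.1353,.0820],23.8)
from plant import snapshot
cv2.imwrite('pics/side11.png',cv2.resize(snapshot('side')[140:215,205:305],None,fx=8,fy=8,interpolation=cv2.INTER_CUBIC))
"
```

```text
pos [0.5168 0.1356 0.1617] t 11.3333 x [-0.0002 -0.0002 -1.    ] ydir 23.673322397578648 z [ 0.4015 -0.9158  0.0001] q [ 0.162  0.461 -0.703  1.843  0.357  0.968 -0.283] F [-0.312   0.2705 -0.0291]
dp tool cm [7.9655 0.0005 0.0359]
roll for world ccw 0.12667760242135273 => roll -0.12667760242135273 (x down)
```

View pics/side11.png

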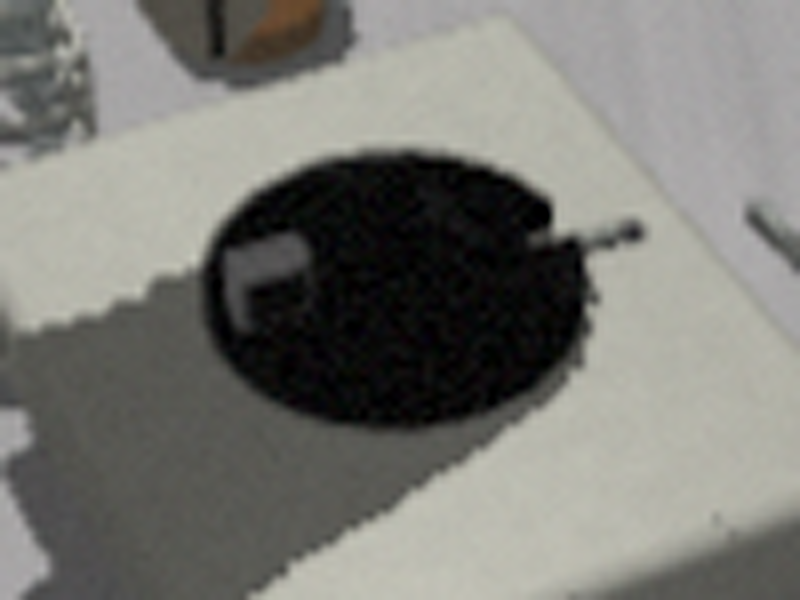

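>>> apply_moves([
  {"dp": [2, 0, 0], "roll": 0},
  {"dp": [2.5, 0, 0], "roll": 0},
  {"dp": [2, 0, 0], "roll": 0},
  {"dp": [1, 0, 0], "roll": 0},
  {"dp": [0.5, 0, 0], "roll": 0},
  {"dp": [0, 0, 0], "roll": 0},
  {"dp": [0, 0, 0.4], "roll": 0},
  {"dp": [0, 0, 0.4], "roll": 0},
  {"dp": [0, 0, 0.3], "roll": 0},
  {"dp": [0, 0, 0], "roll": 0},
  {"dp": [0, 0, 0], "roll": 0},
])

```text
t: 12.3
position: [0.5219, 0.1253, 0.0822]
ee_rot: [0.899, 1.376, -0.898]
wrist_force: [0.5, -0.1, 0.1]
width: 0.0005
```

```bash
python3 -c "
from h import *
np.set_printoptions(precision=4,suppress=True)
plan([.5225,.1225,.0820],23.8)
from plant import snapshot
cv2.imwrite('pics/side12.png',cv2.resize(snapshot('side')[140:215,205:305],None,fx=8,fy=8,interpolation=cv2.INTER_CUBIC))
cv2.imwrite('pics/top12.png',cv2.resize(snapshot('top')[150:225,185:255],None,fx=8,fy=8,interpolation=cv2.INTER_CUBIC))
"
```

```text
pos [0.5219 0.1253 0.0822] t 12.3 x [ 0.001  0.    -1.   ] ydir 23.753555089091797 z [ 0.4028 -0.9153  0.0004] q [ 0.128  0.561 -0.642  1.916  0.455  0.811 -0.346] F [ 0.5385 -0.0914  0.07  ]
dp tool cm [ 0.0235 -0.0609  0.2842]
roll for world ccw 0.04644491090820679 => roll -0.04644491090820679 (x down)
```

View pics/side12.png

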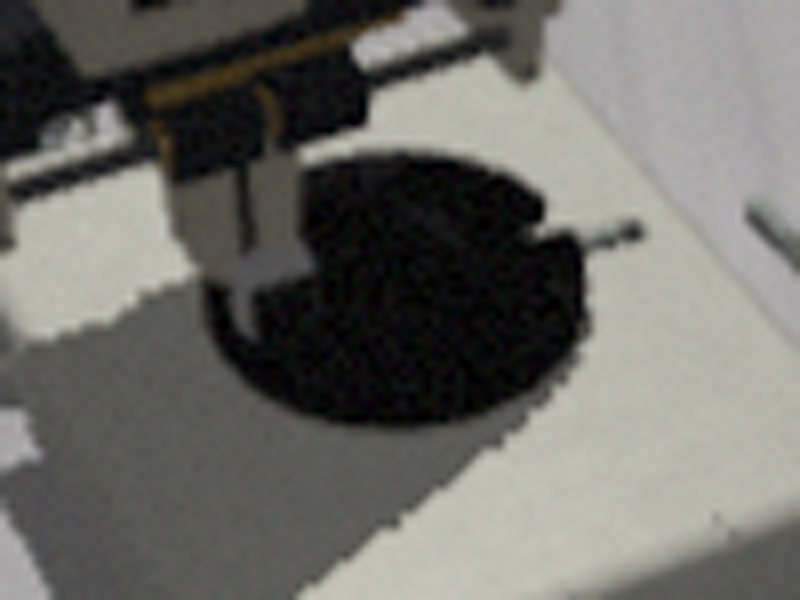

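View pics/top12.png

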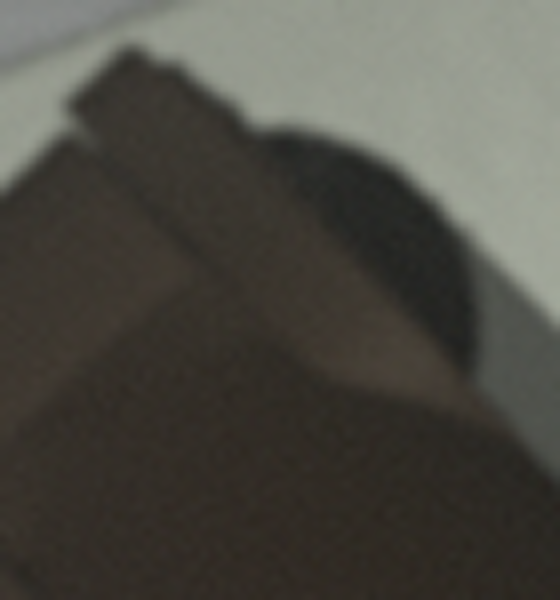

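```bash
python3 -c "
from h import *
a=cv2.imread('pics/side11.png')[170:300,480:660];b=cv2.imread('pics/side12.png')[170:300,480:660]
cv2.imwrite('pics/cmp.png',cv2.convertScaleAbs(cv2.resize(np.vstack([a,b]),None,fx=2.2,fy=2.2),alpha=1.3))"
```

```text
(no output)
```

View pics/cmp.png

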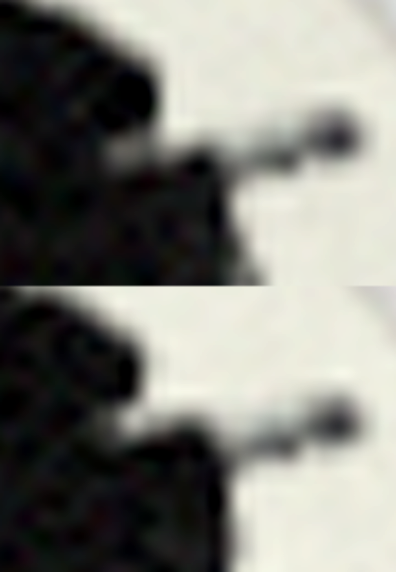

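>>> apply_moves([
  {"dp": [0, 0, -1], "roll": 0},
  {"dp": [0, 0, -1], "roll": 0},
  {"dp": [-3, 0, 0], "roll": 0},
  {"dp": [-3, 0, 0], "roll": 0},
  {"dp": [-2, 0, 1], "roll": 0},
  {"dp": [0, 0, 3], "roll": 0},
  {"dp": [0, 0, 3.5], "roll": 0},
  {"dp": [0, 0, 3.5], "roll": 0},
  {"dp": [0, 0, 3.5], "roll": 0},
  {"dp": [0, 0, 3.5], "roll": 0},
  {"dp": [0, 0, 3], "roll": 0},
  {"dp": [0, 0, 2], "roll": 0},
  {"dp": [0, 0, 0], "roll": 0},
])

```text
t: 13.48
position: [0.6074, -0.0709, 0.161]
ee_rot: [0.901, 1.375, -0.903]
wrist_force: [-1.1, -0.8, -0.3]
width: 0.0008
```

```bash
python3 -c "
from h import *
np.set_printoptions(precision=4,suppress=True)
plan([.569,.1237,.0820],23.8)
from plant import snapshot
im=snapshot('top');cv2.imwrite('pics/top13f.png',im)
cv2.imwrite('pics/top13.png',cv2.resize(im[150:225,185:255],None,fx=8,fy=8,interpolation=cv2.INTER_CUBIC))
cv2.imwrite('pics/top13b.png',cv2.convertScaleAbs(cv2.resize(im[155:180,198:220],None,fx=24,fy=24,interpolation=cv2.INTER_CUBIC),alpha=1.3))
"
```

```text
pos [ 0.6074 -0.0709  0.161 ] t 13.4833 x [ 0.    -0.002 -1.   ] ydir 23.485377653855746 z [ 0.3985 -0.9172  0.0018] q [ 0.46   0.567 -0.646  1.657  0.384  1.048  0.104] F [-1.054  -0.8205 -0.3207]
dp tool cm [  7.8657   4.2407 -19.3898]
roll for world ccw 0.31462234614426166 => roll -0.31462234614426166 (x down)
```

View pics/top13.png

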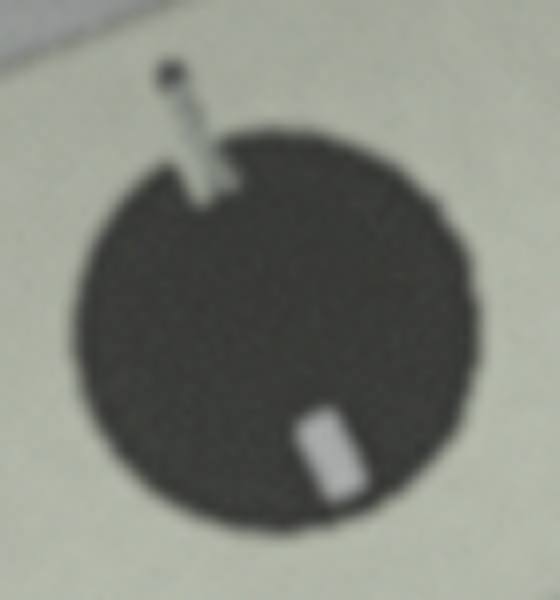

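View pics/top13b.png

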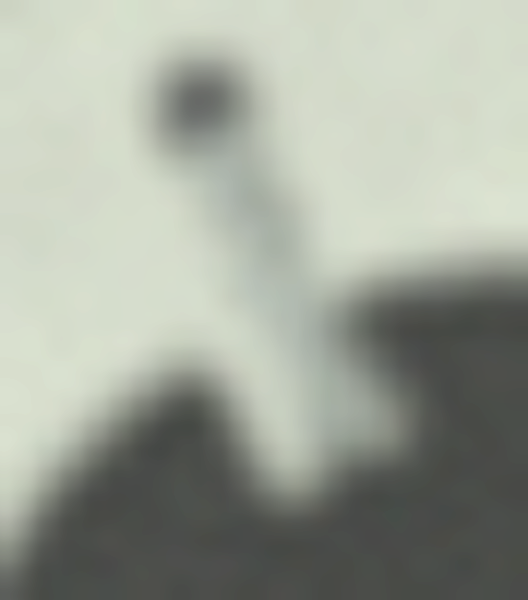

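```bash
python3 -c "
from h import *
def a(v): return np.degrees(np.arctan2(v[1],v[0]))
w=lambda p,z: onz('top',uv(0,p,(185,150),8),z)[:2]
w2=lambda p,z: onz('top',uv(0,p,(198,155),24),z)[:2]
c=w((278,331),.068)
for n in('top9','top13'):
    im=cv2.imread(f'pics/{n}.png').mean(2); H,W=im.shape
    yy,xx=np.mgrid[:H,:W]; m=(im>100)&(np.hypot(xx-278,yy-331)<188)&(yy>331)
    k=(cv2.moments(m.astype(np.uint8),True)); p=(k['m10']/k['m00'],k['m01']/k['m00']); 
    th=.5*np.degrees(np.arctan2(2*k['mu11'],k['mu20']-k['mu02']))
    v=w(p,.092); d=w((p[0]+10*np.cos(np.radians(th)),p[1]+10*np.sin(np.radians(th))),.092)-v
    print(n,p,'tab',a(c-v),np.linalg.norm(v-c),'orient',a(d)%180)
    m=(im<95); k=cv2.moments((m&(np.hypot(xx-278,yy-331)<210)).astype(np.uint8),True)
    # notch: bright px inside r<190 top half
    m=(im>95)&(np.hypot(xx-278,yy-331)<185)&(yy<331); k=cv2.moments(m.astype(np.uint8),True)
    p=(k['m10']/k['m00'],k['m01']/k['m00']); v=w(p,.068);print(' notch',p,a(v-c),np.linalg.norm(v-c))
"
```

```text
top9 (321.86209335219235, 457.94130127298445) tab 21.21149196479441 0.041421089412266535 orient 23.150620860373607
 notch (221.9867256637168, 173.68773704171934) 20.454857882076773 0.04969968540177697
top13 (330.86706258565556, 454.8688899040658) tab 24.959312497694153 0.04159422243775836 orient 26.103090366109143
 notch (207.9008908685969, 180.07516703786192) 25.71957464245187 0.049522727693126004
```

```bash
python3 -c "
from h import *
def a(v): return np.degrees(np.arctan2(v[1],v[0]))
im=cv2.imread('pics/top0.png'); g=im.mean(2)
# base brightness sample
print(g[170:176,180:186].mean(), g[100,60],g[300,300])
m=(cv2.GaussianBlur(g,(0,0),.7)>118).astype(np.uint8); 
n,l,s,_=cv2.connectedComponentsWithStats(m); i=1+np.argmax(s[1:,4]); print(s[i])
cs,_=cv2.findContours((l==i).astype(np.uint8),cv2.RETR_EXTERNAL,cv2.CHAIN_APPROX_NONE)
pts=max(cs,key=len)[:,0].astype(float)
q=np.array([T(0,p) for p in [(180,535),(42,208),(430,48),(563,368)]])
for k in range(4):
    A,B=q[k],q[(k+1)%4]; d=(B-A)/np.linalg.norm(B-A); nn=np.array([-d[1],d[0]]); L=np.linalg.norm(B-A)
    sel=pts[(abs((pts-A)@nn)<2)&((pts-A)@d>6)&((pts-A)@d<L-6)]
    W=np.array([onz('top',p,.05)[:2] for p in sel]).astype(np.float32)
    f=cv2.fitLine(W,cv2.DIST_HUBER,0,.01,.01).ravel(); print(len(sel),a(f)%90, f)
R=C['top']; o=-R['R'].T@R['t']; print('cam',o)
"
```

```text
125.72222222222223 107.0 108.66666666666667
[ 157  135  127  117 6613]
72 22.816528 [0.9217513  0.38778153 0.5175387  0.23838982]
78 23.04837 [ 0.39150807 -0.92017466  0.6583594   0.17272258]
36 23.703592 [ 0.9156374   0.40200523  0.57895595 -0.00402807]
77 23.52916 [ 0.3992156  -0.91685706  0.47743848  0.07604318]
cam [0.47360823 0.04818706 1.10531858]
```

>>> apply_moves([
  {"dp": [0, 0, 0], "roll": 3},
  {"dp": [0, 0, 0], "roll": 0},
  {"dp": [0, 0, 0], "roll": 0},
])

```text
t: 13.78
position: [0.6059, -0.0641, 0.1619]
ee_rot: [0.935, 1.361, -0.934]
wrist_force: [0.7, -1.0, -0.3]
width: 0.0006
```

```bash
python3 -c "
from h import *
np.set_printoptions(precision=4,suppress=True)
plan([.5426,.0710,.0820],20.5)
from plant import snapshot
"
```

```text
pos [ 0.6059 -0.0641  0.1619] t 13.7833 x [-0.      0.0006 -1.    ] ydir 21.02217609821772 z [ 0.3587 -0.9334 -0.0005] q [ 0.447  0.561 -0.639  1.662  0.375  1.045  0.058] F [ 0.7234 -1.0318 -0.2781]
dp tool cm [  7.997   -1.0584 -14.8801]
roll for world ccw -0.5221760982177273 => roll 0.5221760982177273 (x down)
```

>>> apply_moves([
  {"dp": [0, -0.25, -2], "roll": 0.5},
  {"dp": [0, -0.3, -3], "roll": 0},
  {"dp": [0, -0.3, -3], "roll": 0},
  {"dp": [0, -0.2, -3], "roll": 0},
  {"dp": [0, 0, -2.5], "roll": 0},
  {"dp": [0, 0, -1.4], "roll": 0},
  {"dp": [0, 0, 0], "roll": 0},
  {"dp": [2, 0, 0], "roll": 0},
  {"dp": [3, 0, 0], "roll": 0},
  {"dp": [2, 0, 0], "roll": 0},
  {"dp": [1, 0, 0], "roll": 0},
  {"dp": [0, 0, 0], "roll": 0},
  {"dp": [0, 0, 0], "roll": 0},
  {"dp": [0, 0, 0], "roll": 0},
])

```text
t: 14.95
position: [0.5453, 0.0699, 0.0829]
ee_rot: [0.945, 1.355, -0.943]
wrist_force: [0.1, -0.5, 0.1]
width: 0.0002
```

```bash
python3 -c "
from h import *
np.set_printoptions(precision=4,suppress=True)
plan([.5356,.0897,.0820],20.5)
"
```

```text
pos [0.5453 0.0699 0.0829] t 14.95 x [ 0.0017  0.0004 -1.    ] ydir 20.324903240730976 z [ 0.3473 -0.9377  0.0002] q [ 0.218  0.571 -0.619  1.886  0.443  0.822 -0.279] F [ 0.0523 -0.482   0.1282]
dp tool cm [ 0.0923 -0.2231 -2.1895]
roll for world ccw 0.17509675926902446 => roll -0.17509675926902446 (x down)
```

Approach fast then creep the last few mm.

>>> apply_moves([
  {"dp": [0, -0.22, -0.4], "roll": 0},
  {"dp": [0, 0, -0.4], "roll": 0},
  {"dp": [0, 0, -0.4], "roll": 0},
  {"dp": [0, 0, -0.2], "roll": 0},
  {"dp": [0, 0, -0.1], "roll": 0},
  {"dp": [0, 0, -0.1], "roll": 0},
  {"dp": [0, 0, -0.1], "roll": 0},
  {"dp": [0, 0, -0.1], "roll": 0},
  {"dp": [0, 0, -0.1], "roll": 0},
  {"dp": [0, 0, -0.1], "roll": 0},
  {"dp": [0, 0, -0.1], "roll": 0},
  {"dp": [0, 0, -0.1], "roll": 0},
  {"dp": [0, 0, 0], "roll": 0},
  {"dp": [0, 0, 0], "roll": 0},
])

```text
t: 16.12
position: [0.5347, 0.0894, 0.0817]
ee_rot: [0.944, 1.356, -0.944]
wrist_force: [0.0, -0.6, 0.1]
width: 0.0004
```

```bash
python3 -c "
from h import *
np.set_printoptions(precision=4,suppress=True)
plan([.5356,.0897,.0820],20.5)
"
```

```text
pos [0.5347 0.0894 0.0817] t 16.1167 x [-0.0001 -0.0001 -1.    ] ydir 20.30326335428684 z [ 0.347  -0.9379  0.0001] q [ 0.182  0.564 -0.621  1.904  0.443  0.813 -0.322] F [ 0.0418 -0.6121  0.1021]
dp tool cm [-0.0313  0.0935  0.001 ]
roll for world ccw 0.19673664571315896 => roll -0.19673664571315896 (x down)
```

>>> apply_moves([
  {"dp": [0, 0, 1], "roll": 0},
  {"dp": [0, 0, 1.5], "roll": 0},
  {"dp": [-3, 0, 1], "roll": 0},
  {"dp": [-3, 0, 2], "roll": 0},
  {"dp": [-2, 0, 3], "roll": 0},
  {"dp": [0, 0, 3.5], "roll": 0},
  {"dp": [0, 0, 3], "roll": 0},
  {"dp": [0, 0, 2], "roll": 0},
  {"dp": [0, 0, 0], "roll": 0},
])

```text
t: 16.87
position: [0.5949, -0.0772, 0.1613]
ee_rot: [0.948, 1.351, -0.952]
wrist_force: [-0.2, 0.3, 0.0]
width: 0.0007
```

```bash
python3 -c "
from h import *
np.set_printoptions(precision=4,suppress=True)
from plant import snapshot
im=snapshot('top')
cv2.imwrite('pics/top14.png',cv2.resize(im[150:225,185:255],None,fx=8,fy=8,interpolation=cv2.INTER_CUBIC))
plan([.573,.1255,.0820],23.2)
def a(v): return np.degrees(np.arctan2(v[1],v[0]))
w=lambda p,z: onz('top',uv(0,p,(185,150),8),z)[:2]
c=w((278,331),.068)
for n in('top14',):
    im=cv2.imread(f'pics/{n}.png').mean(2); H,W=im.shape
    yy,xx=np.mgrid[:H,:W]; m=(im>100)&(np.hypot(xx-278,yy-331)<188)&(yy>331)
    k=(cv2.moments(m.astype(np.uint8),True)); p=(k['m10']/k['m00'],k['m01']/k['m00']); 
    th=.5*np.degrees(np.arctan2(2*k['mu11'],k['mu20']-k['mu02']))
    v=w(p,.092); d=w((p[0]+10*np.cos(np.radians(th)),p[1]+10*np.sin(np.radians(th))),.092)-v
    print(n,p,'tab',a(c-v),np.linalg.norm(v-c),'orient',a(d)%180)
    m=(im>95)&(np.hypot(xx-278,yy-331)<185)&(yy<331); k=cv2.moments(m.astype(np.uint8),True)
    p=(k['m10']/k['m00'],k['m01']/k['m00']); v=w(p,.068);print(' notch',p,a(v-c),np.linalg.norm(v-c))
"
```

```text
pos [ 0.5942 -0.074   0.1613] t 16.9167 x [-0.0001 -0.001  -1.    ] ydir 20.000694202583258 z [ 0.342  -0.9397  0.0009] q [ 0.471  0.546 -0.64   1.689  0.371  1.031  0.055] F [-0.1577  0.7375 -0.7614]
dp tool cm [  7.9078   4.8343 -19.4763]
roll for world ccw 3.1993057974167414 => roll -3.1993057974167414 (x down)
top14 (327.1603927986907, 456.050736497545) tab 23.432958545881142 0.04147949731135851 orient 22.842680067592653
 notch (212.57805164319248, 177.09272300469485) 23.853189827214226 0.049771997043627454
```

View pics/top14.png

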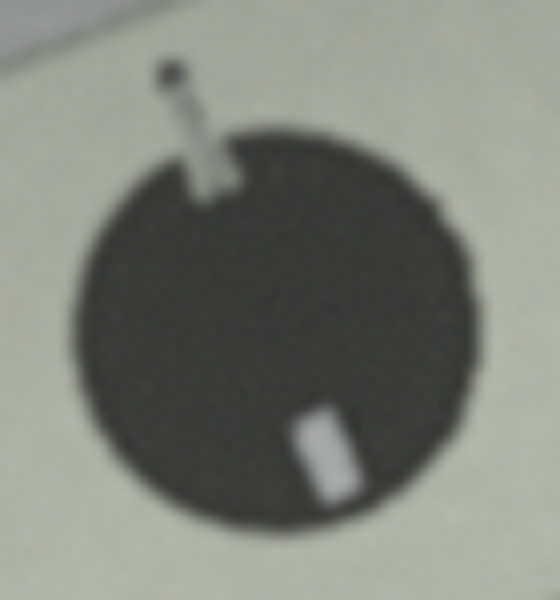

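>>> apply_moves([
  {"dp": [0, 0.3, -1.5], "roll": -3.2},
  {"dp": [0, 0.8, -3], "roll": 0},
  {"dp": [0, 0.8, -3], "roll": 0},
  {"dp": [0, 0.8, -3], "roll": 0},
  {"dp": [0, 0.8, -3], "roll": 0},
  {"dp": [0, 0.7, -3], "roll": 0},
  {"dp": [0, 0, -2], "roll": 0},
  {"dp": [0, 0, -0.9], "roll": 0},
  {"dp": [2, 0, 0], "roll": 0},
  {"dp": [2, 0, 0], "roll": 0},
  {"dp": [1.5, 0, 0], "roll": 0},
  {"dp": [1, 0, 0], "roll": 0},
  {"dp": [0.5, 0, 0], "roll": 0},
  {"dp": [0, 0, 0], "roll": 0},
  {"dp": [0, 0, 0], "roll": 0},
])

```text
t: 18.17
position: [0.5559, 0.1251, 0.0922]
ee_rot: [0.902, 1.376, -0.901]
wrist_force: [-0.1, 0.3, 0.3]
width: 0.0004
```

```bash
python3 -c "
from h import *
np.set_printoptions(precision=4,suppress=True)
plan([.573,.1255,.0760],23.2)
from plant import snapshot
cv2.imwrite('pics/side15.png',cv2.resize(snapshot('side')[140:215,205:305],None,fx=8,fy=8,interpolation=cv2.INTER_CUBIC))
"
```

```text
pos [0.5559 0.1251 0.0922] t 18.1667 x [ 0.0003  0.0002 -1.    ] ydir 23.532915342930405 z [ 0.3993 -0.9168 -0.0001] q [ 0.132  0.591 -0.639  1.827  0.449  0.872 -0.311] F [-0.0588  0.291   0.3153]
dp tool cm [1.6164 1.5865 0.6446]
roll for world ccw -0.3329153429304057 => roll 0.3329153429304057 (x down)
```

View pics/side15.png

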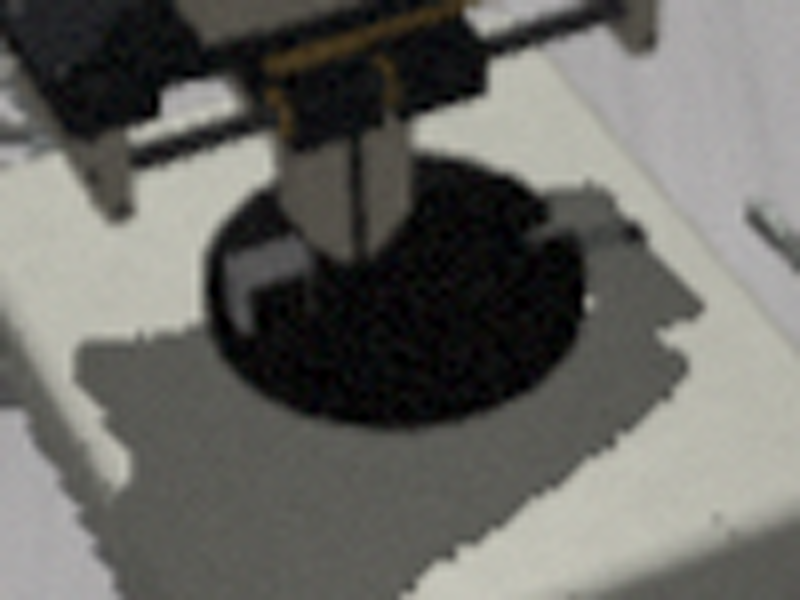

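>>> apply_moves([
  {"dp": [0, 0.6, 0.2], "roll": 0},
  {"dp": [0, 0.6, 0.2], "roll": 0},
  {"dp": [0, 0.4, 0.2], "roll": 0},
  {"dp": [0, 0, 0], "roll": 0},
  {"dp": [0.5, 0, 0], "roll": 0},
  {"dp": [0.5, 0, 0], "roll": 0},
  {"dp": [0, 0, 0], "roll": 0},
  {"dp": [0, 0, 0], "roll": 0},
])

```text
t: 18.88
position: [0.5722, 0.1256, 0.0811]
ee_rot: [0.901, 1.377, -0.903]
wrist_force: [-0.4, -0.1, 0.1]
width: 0.0007
```

```bash
python3 -c "
from h import *
np.set_printoptions(precision=4,suppress=True)
plan([.573,.1255,.0760],23.2)
from plant import snapshot
cv2.imwrite('pics/side16.png',cv2.resize(snapshot('side')[140:215,205:305],None,fx=8,fy=8,interpolation=cv2.INTER_CUBIC))
"
```

```text
pos [0.5722 0.1256 0.0811] t 18.8833 x [-0.0013 -0.0004 -1.    ] ydir 23.521305490646064 z [ 0.3991 -0.9169 -0.0002] q [ 0.121  0.626 -0.625  1.794  0.463  0.874 -0.308] F [-0.3903 -0.1487  0.1108]
dp tool cm [0.507  0.0737 0.038 ]
roll for world ccw -0.3213054906460684 => roll 0.3213054906460684 (x down)
```

View pics/side16.png

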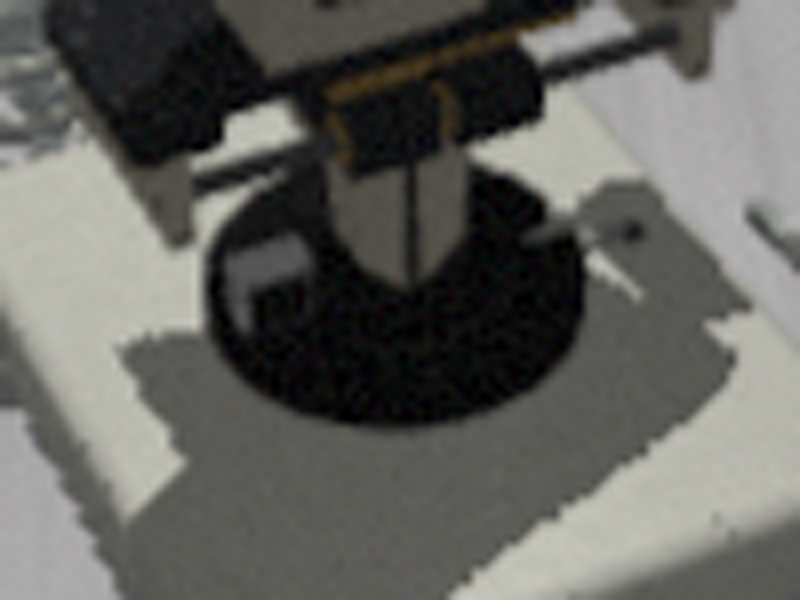

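>>> apply_moves([
  {"dp": [0.2, 0, 0], "roll": 0},
  {"dp": [0.2, 0, 0], "roll": 0},
  {"dp": [0.2, 0, 0], "roll": 0},
  {"dp": [0.1, 0, 0], "roll": 0},
  {"dp": [0, 0, 0], "roll": 0},
  {"dp": [0, 0, 0], "roll": 0},
])

```text
t: 19.43
position: [0.5728, 0.1257, 0.0747]
ee_rot: [0.902, 1.376, -0.902]
wrist_force: [0.3, -0.1, 0.3]
width: 0.0007
```

>>> apply_moves([
  {"dp": [0.1, 0, 0], "roll": 0},
  {"dp": [0.1, 0, 0], "roll": 0},
  {"dp": [0, 0, 0], "roll": 0},
])

```text
t: 19.68
position: [0.5728, 0.1257, 0.0727]
ee_rot: [0.902, 1.376, -0.902]
wrist_force: [-0.4, -0.2, 2.2]
width: 0.0006
```

>>> apply_moves([
  {"dp": [0.1, 0, 0], "roll": 0},
  {"dp": [0.1, 0, 0], "roll": 0},
  {"dp": [0, 0, 0], "roll": 0},
])

```text
t: 19.93
position: [0.5729, 0.1257, 0.0706]
ee_rot: [0.902, 1.376, -0.902]
wrist_force: [-0.2, 0.7, 2.4]
width: 0.0005
```

>>> apply_moves([
  {"dp": [0.1, 0, 0], "roll": 0},
  {"dp": [0.1, 0, 0], "roll": 0},
  {"dp": [0, 0, 0], "roll": 0},
])

```text
t: 20.18
position: [0.5728, 0.1257, 0.0685]
ee_rot: [0.902, 1.376, -0.902]
wrist_force: [-0.2, -0.9, 1.6]
width: 0.0001
```

>>> apply_moves([
  {"dp": [0.1, 0, 0], "roll": 0},
  {"dp": [0.1, 0, 0], "roll": 0},
  {"dp": [0, 0, 0], "roll": 0},
])

```text
t: 20.43
position: [0.573, 0.1257, 0.068]
ee_rot: [0.902, 1.375, -0.902]
wrist_force: [-5.3, -2.0, 18.4]
width: 0.0003
```

>>> apply_moves([
  {"dp": [0, 0, 0], "roll": 0},
  {"dp": [0, 0, 0], "roll": 0},
  {"dp": [0, 0, 0], "roll": 0},
  {"dp": [0, 0, 0], "roll": 0},
  {"dp": [0, 0, 0], "roll": 0},
])

```text
t: 20.85
position: [0.5729, 0.1258, 0.068]
ee_rot: [0.902, 1.375, -0.902]
wrist_force: [-4.9, -3.0, 19.2]
width: 0.0004
```

>>> apply_moves([
  {"dp": [-0.5, 0, 0], "roll": 0},
  {"dp": [-2, 0, 0], "roll": 0},
  {"dp": [-3, 0, 0], "roll": 0},
  {"dp": [-3, 0, 0], "roll": 0},
  {"dp": [-1.5, 0, 1], "roll": 0},
  {"dp": [0, 0, 3], "roll": 0},
  {"dp": [0, 0, 3.5], "roll": 0},
  {"dp": [0, 0, 3.5], "roll": 0},
  {"dp": [0, 0, 3.5], "roll": 0},
  {"dp": [0, 0, 3.5], "roll": 0},
  {"dp": [0, 0, 3], "roll": 0},
  {"dp": [0, 0, 2], "roll": 0},
  {"dp": [0, 0, 0], "roll": 0},
  {"dp": [0, 0, 0], "roll": 0},
])

```text
t: 22.02
position: [0.6644, -0.0868, 0.1658]
ee_rot: [0.904, 1.376, -0.905]
wrist_force: [-0.5, 1.3, -0.2]
width: 0.0006
```

```bash
python3 -c "
from h import *
np.set_printoptions(precision=4,suppress=True)
from plant import snapshot
s=snapshot('side');im=snapshot('top')
cv2.imwrite('pics/top17.png',cv2.resize(im[150:225,185:255],None,fx=8,fy=8,interpolation=cv2.INTER_CUBIC))
cv2.imwrite('pics/top17f.png',im)
cv2.imwrite('pics/side17.png',cv2.resize(s[100:240,180:350],None,fx=4.5,fy=4.2,interpolation=cv2.INTER_CUBIC))
plan([.573,.1255,.0820],23.2)
"
```

```text
pos [ 0.6641 -0.0837  0.1664] t 22.1167 x [-0.0007  0.0011 -1.    ] ydir 23.585080014769794 z [ 0.4001 -0.9165 -0.0013] q [ 0.432  0.648 -0.632  1.495  0.404  1.132  0.136] F [ 0.1726 -0.067  -0.1276]
dp tool cm [  8.4721   0.0238 -22.8078]
roll for world ccw -0.38508001476979814 => roll 0.38508001476979814 (x down)
```

View pics/top17.png

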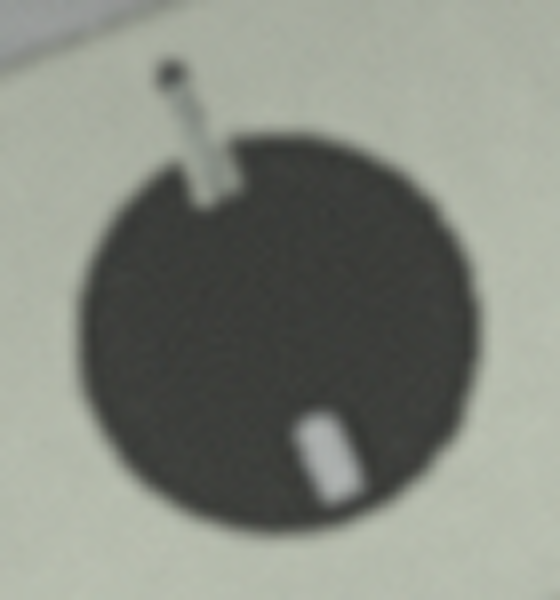

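View pics/side17.png

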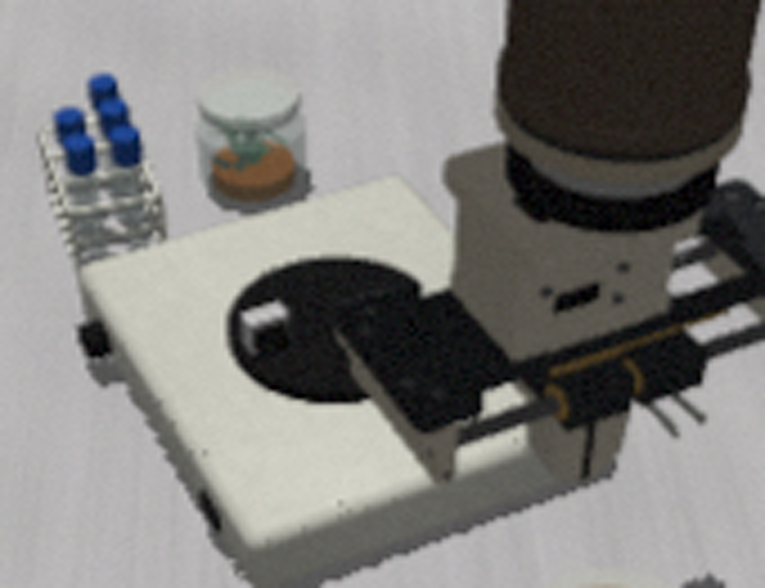

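View pics/top17f.png

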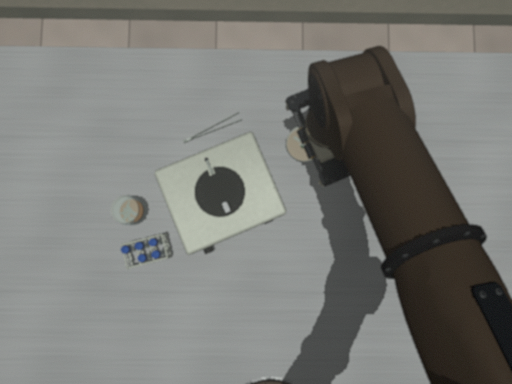

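```bash
python3 -c "
from plant import *
print(close_job(), state()['t'])"
```

```text
the job is handed in; nothing more can be done
the job is handed in; nothing more can be done
```

The plate is turned to the pin and pressed home, and the job is handed in at about 22 s of the 48 s allowed. The robot is clear of everything.

- **Turning:** I pushed the tab with the closed fingertips, about 77° clockwise. That went about 2.5° past the pin, so I pushed back from the other side, which went about 2° too far. A slow final push left the plate at about 23.4°. The pin measured 23–24.5°, depending on the feature used, which is inside the ±4° the notch allows. The side and top views sometimes disagreed by 1–2°, so I judged the final fit from the clear top view.
- **Pressing:** I pressed near the centre. The plate slid with about 2 N showing at the wrist, less than the 5 N stated. It then stopped hard at 18–19 N with the fingertip 60 mm above the bench, which is the height stated for fully home. That is above the suggested 10–15 N but well under the limits.
- **Last pictures:** The top view shows the pin centred in the notch. The jar, rack and forceps are where they started; the dish is half hidden by the arm, and the part in view has not moved.

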